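# Hold the drying box's sprung lid at its airing mark

### The job

The drying box needs airing, but someone left the flux jar on its lid. Stand the jar upright on the bare worktop to the right of the wooden rest, without tipping it over or pushing the two yellow tins and the nippers there about; then lift the sprung lid by its handle until the pointer on the lid lines up with the clamped setting index on the side quadrant, whose setting must not be shifted. Finish still holding the lid steady at the index: do not let go, since its spring would pull it shut.

Things in the scene. Friction and masses are not known exactly. Their poses are not given: they have to be found in the camera images.
- drybox: the drying box, fixed to the worktop for the run: a grey painted box 150 mm deep (its x), 140 mm wide (its y) and 70 mm high with a bare metal lid. Origin at the centre of its underside on the worktop, x away from its front (the front has vent slots and faces roughly the robot), z up; it may be turned by up to 0.25 rad
- hinge (a point): middle of the lid's hinge line, which runs along the box's y at its far top rim, 75 mm behind the box's centre and 74 mm above the worktop
- lid (a joint): lid opening in rad: 0 is shut, it grows as the handle goes up and back over the hinge (end stop at 1.2). A torsion spring pulls it shut all the way: lifting at the handle takes about 6 to 11 N, and it drops shut if let go. The flat lid top is 80 mm above the worktop when shut
- handle (a point): middle of the grip bar of the lid's bow handle: a round steel bar 10 mm thick and 72 mm long, parallel to the hinge, on two end posts, its axis 36 mm above the lid top, 132 mm in front of and 42 mm above the hinge line when shut. The bar may turn between the fingers as the lid swings
- pointer (a point): tip of the steel pointer, 5 mm wide, that sticks out of the lid's right (-y) edge and travels with it just outside the quadrant, 100 mm from the hinge line. In the plane of the hinge: angle of the line from hinge axis to this point above the level = lid opening
- index (a joint): setting of the index in rad, on the same scale and axis as the lid's joint; drawn between 0.35 and 0.70. It is clamped stiffly and is to be left as it is
- mark (a point): the point of the setting index (a small dark clip with a plain steel flag 18 x 24 x 5 mm that stands out of the rim and to the right, clamped on the rim of the curved aluminium quadrant at the right side of the box), 100 mm from the hinge line, at the middle of the inner end of the flag: the lid's pointer tip meets this point when the lid stands at the set angle
- jar: the flux jar: squat brown glass jar, round, 44 mm in diameter, 38 mm high, 120 g, with a thin brush handle sticking out to 48 mm high on its +y side. It stands upright on the shut lid behind the handle at the start. Origin on its underside, 7.5 mm to +y of the round body's axis; z up
- jar_centre (a point): centre of the jar's round body, on its axis, 19 mm above its underside
- wood_rest: the fixed wooden rest on the worktop: a board 250 mm (x) by 120 mm (y), 30 mm high with higher strips. Origin at the centre of its underside; its right edge lies 61 mm to the right (-y) of it. The worktop (z = 0) to its right, from there to the worktop's end some 0.35 m further on and from x = 0.40 to x = 0.64, is bare but for the two tins and the nippers; a small vice stands nearer the robot, a wall shelf hangs 0.5 m above the part beyond x = 0.61
- lever_press: the fixed lever press to the left of the drying box, 213 x 166 mm and 437 mm tall with its lever: keep the arm clear of it. Origin at the centre of its underside
- tin_large: flat round yellow tin, 73 mm in diameter, 25 mm high, right of the wooden rest; origin at the centre of its underside
- tin_small: flat round yellow tin, 65 mm in diameter, 23 mm high, right of the wooden rest; origin at the centre of its underside
- cutters: small dark nippers lying flat, 24 x 85 x 12 mm (long along their y), right of the wooden rest; origin at the centre of their underside

How it is judged:
On the way, in this order (a step that is already met when the one before it is completed fails the run):
1. the jar stands upright on the worktop right of the wooden rest, let go (height (world z) of jar below 0.006 m and angle between jar's own z axis and vertical below 0.1 rad and world y of jar_centre below -0.075 m and linear speed of jar below 0.03 m/s and contact force between the fingers and jar below 0.1 N), for 0.2 s.
2. the fingers hold the lid with its pointer at the index (distance between pointer and mark below 0.009 m and velocity of joint lid between -0.1 and 0.1 rad/s and contact force between the fingers and lid above 1 N), for 0.5 s.
At the end, for the whole second after the job is handed in: The fingers hold the lid (more than 1 N, nearly still) with its pointer tip within 9 mm of the index point, that is within about 5 degrees of the set angle; the jar stands upright (within 0.1 rad) and at rest on the worktop to the right of the wooden rest, untouched (distance between pointer and mark below 0.009 m and velocity of joint lid between -0.05 and 0.05 rad/s and contact force between the fingers and lid above 1 N and height (world z) of jar between -0.01 and 0.006 m and angle between jar's own z axis and vertical below 0.1 rad and world y of jar_centre below -0.075 m and linear speed of jar below 0.03 m/s and contact force between jar and the arm below 0.1 N and contact force between jar and lid below 0.1 N); the arm keeps its last pose, push and grip.
It fails at once if the jar is tipped over (angle between jar's own z axis and vertical above 0.7 rad).
It fails at once if the large tin is pushed away (over 30 mm) (distance of tin_large from where it was at the start of the episode above 0.03 m).
It fails at once if the small tin is pushed away (over 30 mm) (distance of tin_small from where it was at the start of the episode above 0.03 m).
It fails at once if the nippers are pushed away (over 30 mm) (distance of cutters from where it was at the start of the episode above 0.03 m).
It fails at once if the setting index is shifted (over 5 mm) (distance of mark from where it was at the start of the episode above 0.005 m).
It also fails if it takes over 64 s, if anything falls off the work surface, if the arm or the gripper's body presses on something with over 40 N, if the wrist force passes 120 N, or if a joint passes its speed limit or range.

### The arm

A 7-joint arm with a two-finger parallel gripper is mounted at the origin on a cart in front of the work surface, level with it; the furniture and walls round the work are solid. World frame = base frame: x ahead of the robot, y to its left, z up, the work surface at z = 0. Lengths are in m, angles in rad, forces in N, time in s.
With the tool pointing down it reaches from about 0.425 to 1.025 m from the base axis. Payload 3.6 kg.
Tool frame: the origin (TCP) lies at the very end of the fingers, on their centre line; the grasp point (between the pads) lies 19 mm behind it; z points along the fingers, y is the direction in which the jaws open and shut (so a half turn about z gives the same grasp; the last joint's range is limited). The gripper opens to 85 mm and grips with 20 to 120 N. Pads are 22 mm wide; open, the fingers measure 114 mm over their backs; the gripper's body (76 mm by 85 mm) begins 54 mm behind the grasp point. The pads swing forward as they close: fully open they stand 13 mm farther back than shut.
Start: joints at [1.236, 0.591, 0.048, 1.609, -0.033, 0.943, -0.034], TCP at [0.174, -0.704, 0.231] pointing down, gripper open.
Joint ranges: [-2.69, 2.69], [-0.47, 2.24], [-1.27, 1.36], [0.19, 2.51], [-1.53, 4.68], [0.08, 2.07], [-3.09, 3.09]. Speed limits (rad/s): [2.57, 2.57, 3.14, 3.14, 3.14, 3.14, 3.14].

### API

Orientations are given as [roll, pitch, yaw] about the fixed x, y, z axes, in that order (R = Rz(yaw) Ry(pitch) Rx(roll)).
In Python, from rig import * gives the robot as it stands. The module is installed in compiled form; this text tells all that it offers.
- The arm moves only by the tool move_arm, never from a script. Its argument "series" is a list of rows, each an object of numbers: "tx", "ty", "tz": the shift along the tool's x, y, z in mm; "wx", "wy", "wz": the turn, a rotation vector about the tool's x, y, z in degrees. In form: [{"tx": .., "ty": .., "tz": .., "wx": .., "wy": .., "wz": ..}, ...]. A call has 1 to 10 rows; each row shifts and turns the pose as measured when the row begins, along the tool's axes as they then stand; what a row does not reach is not made up. A row lasts 1/8 s, in which the tool goes at most 62.5 mm and 10.7 degrees, less where a joint would pass 70% of its speed; a pose out of reach is approached as far as the arm can. A call is refused whole if a number of a shift passes 62.5 or a number of a turn 10.7, either way. A call with a gripper value outside its range is refused whole. "hand" is the finger opening in mm, from 0 to 85.4, set as the call begins (left out, the last holds). The fingers move at their own pace and stop on an object; "newtons" is the grip in N (left out, the last holds). Time passes only in rows, so rows that do not move let the fingers close. It gives the time, the measured TCP pose, the force and the opening at its end, in the units of the state.
- observe(): the state, without advancing time (a new reading comes with each control period).
- capture(name): name is "scene" or "top" or "wrist"; returns the picture (400x640x3 uint8, red, green, blue); there is no depth.
- calibration(name): a dict with "intrinsics" (3x3 intrinsics, pixels), "cam_to_world" (4x4, takes a point from camera to world coordinates). Camera axes: x right, y down, z forward; pixel columns grow to the right and rows downward; lengths in m; the calibration is good to about 2 mm. A picture is of the moment at which its call begins: read the wrist's pose just before it. calibration takes no time and is no camera call; for the wrist camera it gives the pose at the moment of the call.
- job_done(): hands the job in, once; it reports no verdict.
Trained networks look in the newest picture that a camera, given by its name, has taken for a name from the list of things; names that differ only in an ending like _2 or _b are one class to them, and where a whole thing is asked for, a point or a joint stands for the part that bears it (a point fixed in the world has none). Each returns a list of dicts, best first, with "score" (0 to 1); they miss things now and then, are a little off and sometimes report something else, mostly with a low value. They report only what shows in the picture. A call takes as long as a camera call.
- search_frame(camera, target): "position" ([column, row] in pixels, amid what is visible of it).
The state is a dict: "time_s": time; "qpos": joint angles; "dq": joint speeds; "tau": joint torques, N m; "ee_pos": TCP position; "eef_rot": TCP orientation; "ft_force": force on the tool from outside, world axes, zero at the start; "ft_torque": the same for the moment, N m; "gripper_width": finger opening in m.
Only numpy, scipy, OpenCV 4.12 (cv2) and the standard library are available. Lean on these libraries where they do the work, as an engineer would, in place of code of your own. Each camera call takes 0.05 s, during which the arm holds its last target. There are 200 camera calls.

## Working session

There is one attempt and no reset: what is moved stays moved. The work goes in short steps, Python scripts to look and compute and a tool call to move; the robot and the scene stay as the last step left them, time stands still between calls to the robot, and variables do not carry over. Pictures are saved under pics/ and viewed, about 8 in all and at most 12, crops included, and the job is handed in when it is done.

Besides the shell and the picture viewer there is one more tool, called after "Call:" in YAML: its name, and indented under it one key for each argument. move_arm: Moves the arm, as the interface text tells. Its arguments: {"type":"object","properties":{"series":{"type":"array","items":{"type":"object","properties":{"tx":{"type":"number"},"ty":{"type":"number"},"tz":{"type":"number"},"wx":{"type":"number"},"wy":{"type":"number"},"wz":{"type":"number"}}}},"hand":{"type":"number"},"newtons":{"type":"number"}},"required":["series"]}

```bash
mkdir -p pics; cat > h.py <<'E'
from rig import *
import numpy as np, cv2
from scipy.spatial.transform import Rotation as R
np.set_printoptions(precision=4,suppress=True)
def cal(n):
    c=calibration(n); return np.array(c["intrinsics"]),np.array(c["cam_to_world"])
def proj(n,P,c=None):
    K,T=c or cal(n); p=np.linalg.inv(T)@np.r_[P,1]; q=K@p[:3]; return q[:2]/q[2]
def ray(n,uv,c=None):
    K,T=c or cal(n); d=T[:3,:3]@np.linalg.inv(K)@np.r_[uv,1]; return T[:3,3],d/np.linalg.norm(d)
def atz(n,uv,z,c=None):
    o,d=ray(n,uv,c); return o+d*(z-o[2])/d[2]
def save(n,name,im): cv2.imwrite(f"pics/{name}.png",im[:,:,::-1])
E
python3 - <<'E'
from h import *
s=observe(); print(s["time_s"],s["ee_pos"],s["eef_rot"])
a=capture("scene"); save("scene","s1",a)
b=capture("top"); save("top","t1",b)
for n in ("scene","top"):
    K,T=cal(n); print(n,K[0,0],T[:3,3],T[:3,2])
    for t in ("drybox","handle","pointer","mark","jar","tin_large","tin_small","cutters","wood_rest","lever_press"):
        print(t,[(np.round(d["position"]),round(d["score"],2)) for d in search_frame(n,t)[:2]])
E
```

```text
0.0 [ 0.1734 -0.7031  0.2302] [-3.1394  0.0001  0.2418]
scene 510.6302050953909 [ 0.0953 -0.8271  1.0157] [ 0.3407  0.6366 -0.6919]
drybox [(array([279., 193.]), 0.92)]
handle [(array([270., 183.]), 0.96)]
pointer [(array([273., 186.]), 0.68)]
mark [(array([279., 194.]), 0.5), (array([276., 184.]), 0.4)]
jar [(array([278., 176.]), 0.44)]
tin_large [(array([350., 275.]), 0.63)]
tin_small [(array([359., 357.]), 0.88)]
cutters [(array([395., 330.]), 0.52), (array([276., 191.]), 0.27)]
wood_rest [(array([352., 274.]), 0.17)]
lever_press []
top 482.2660778632949 [0.3371 0.006  1.42  ] [ 0.146   0.0029 -0.9893]
drybox [(array([244., 205.]), 0.59)]
handle []
pointer [(array([247., 207.]), 0.72)]
mark [(array([275., 215.]), 0.53)]
jar [(array([254., 204.]), 0.76)]
tin_large [(array([366., 195.]), 0.91)]
tin_small [(array([440., 230.]), 0.77)]
cutters [(array([433., 191.]), 0.61), (array([367., 196.]), 0.32)]
wood_rest []
lever_press [(array([255., 209.]), 0.73)]
```

View pics/s1.png

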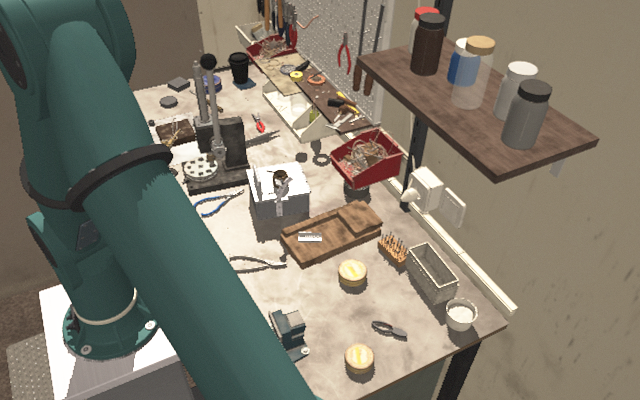

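View pics/t1.png

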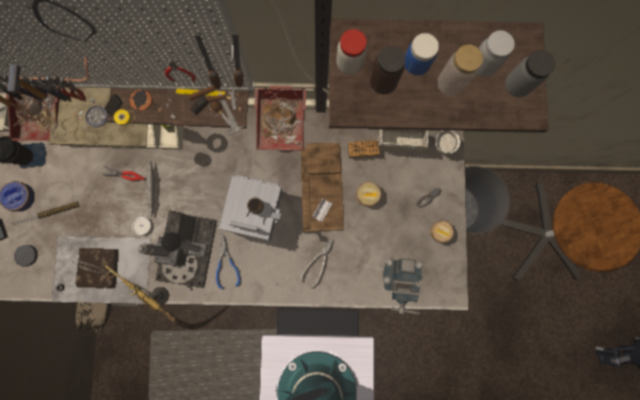

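The scene view shows the box at about (280,192), the jar at (281,177), the tins at (352,273) and (359,358), and the nippers at (389,330). The top view shows the jar at (257,206), the rest at (322,187), the tins at (369,194) and (442,232), and the nippers at (429,197).

```bash
python3 - <<'E'
from h import *
a=cv2.imread("pics/s1.png"); b=cv2.imread("pics/t1.png")
A=cv2.resize(a[140:240,230:330],(600,600),interpolation=cv2.INTER_CUBIC)[:, :]
B=cv2.resize(b[160:255,205:300],(600,600),interpolation=cv2.INTER_CUBIC)
cv2.imwrite("pics/c1.png",np.hstack([cv2.resize(A,(400,400)),cv2.resize(B,(400,400))]))
for n,uv,z in [("top",(369,194),.025),("top",(442,232),.023),("top",(429,197),.01),("scene",(352,268),.025),("scene",(359,353),.023),("scene",(389,330),.01),("top",(257,206),.12),("scene",(281,175),.12),
 ("top",(303,145),.03),("top",(343,230),.03),("top",(343,145),.03)]:
    print(n,uv,atz(n,uv,z))
s=observe()
E
```

```text
top (369, 194) [ 0.5589 -0.1405  0.025 ]
top (442, 232) [ 0.452  -0.3528  0.023 ]
top (429, 197) [ 0.5559 -0.3195  0.01  ]
scene (352, 268) [ 0.5617 -0.1389  0.025 ]
scene (359, 353) [ 0.4567 -0.3521  0.023 ]
scene (389, 330) [ 0.553  -0.3259  0.01  ]
top (257, 206) [0.5045 0.1737 0.12  ]
scene (281, 175) [0.5072 0.166  0.12  ]
top (303, 145) [0.701  0.0562 0.03  ]
top (343, 230) [ 0.4514 -0.0655  0.03  ]
top (343, 145) [ 0.7034 -0.0623  0.03  ]
```

View pics/c1.png

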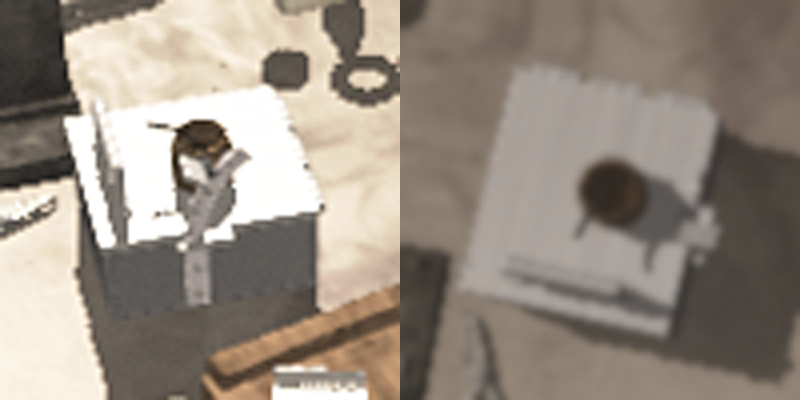

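The close crops show the box turned clockwise by about 0.2 rad, with the jar just behind the bar. The brush points to the front left and the index clip is on the right edge. Next I compute the box pose and the first move.

```bash
cat >> h.py <<'E'
def go(wps, n=None, cap=55.):
    """rows (tool frame, rounded) through waypoints [(pos,rpy)] from the measured pose"""
    s=observe(); p=np.array(s["ee_pos"]); r=R.from_euler("xyz",s["eef_rot"]); out=[]
    for P,E in wps:
        P=np.array(P); q=R.from_euler("xyz",E); rv=(r.inv()*q).as_rotvec()
        k=max(1,int(np.ceil(max(np.linalg.norm(P-p)*1e3/cap,np.degrees(np.linalg.norm(rv))/9.5))))
        d=(P-p)/k
        for i in range(k):
            ri=r*R.from_rotvec(rv*i/k); t=ri.inv().apply(d)*1e3; w=np.degrees(rv)/k
            out.append(dict(zip(("tx","ty","tz","wx","wy","wz"),[float(x) for x in np.r_[t.round(1),w.round(1)]])))
        p=P;r=q
    for o in out: print({k:v for k,v in o.items() if v})
E
python3 - <<'E'
from h import *
c=cal("top")
f=lambda u,v,z: atz("top",(205+(u-400)*95/400,160+v*95/400),z,c)
cs=[f(517,68,.08),f(718,110,.08),f(668,335,.08),f(462,290,.08)]
for x in cs: print(x)
ctr=np.mean(cs,0); print("ctr",ctr)
print("yaw R",np.arctan2(*(cs[1]-cs[2])[[1,0]]),"L",np.arctan2(*(cs[0]-cs[3])[[1,0]]))
print("bar",f(507,263,.116),f(615,290,.116)," jar",f(612,192,.118))
print("vice",atz("top",(405,260),.07,c))
K,T=cal("wrist"); s=observe(); r=R.from_euler("xyz",s["eef_rot"])
print("wrist cam in tool",r.inv().apply(T[:3,3]-s["ee_pos"]),r.inv().apply(T[:3,2]),K[0,0])
go([((.49,-.30,.36),(np.pi,0,.1)),((.5,.14,.36),(np.pi,0,-.2))])
E
```

```text
[0.5933 0.2506 0.08  ]
[0.5675 0.1148 0.08  ]
[0.4165 0.1429 0.08  ]
[0.4434 0.2801 0.08  ]
ctr [0.5052 0.1971 0.08  ]
yaw R -0.18437983733545502 L -0.19390042116909204
bar [0.4585 0.2446 0.116 ] [0.4425 0.1743 0.116 ]  jar [0.5058 0.1785 0.118 ]
vice [ 0.3682 -0.2366  0.07  ]
wrist cam in tool [ 0.0706 -0.0001 -0.1425] [-0.285   0.0003  0.9585] 289.6077331074061
{'tx': 40.4, 'ty': -31.6, 'tz': -12.9, 'wz': 0.8}
{'tx': 39.9, 'ty': -32.2, 'tz': -12.9, 'wz': 0.8}
{'tx': 39.5, 'ty': -32.8, 'tz': -12.9, 'wz': 0.8}
{'tx': 39.0, 'ty': -33.3, 'tz': -12.9, 'wz': 0.8}
{'tx': 38.5, 'ty': -33.9, 'tz': -12.9, 'wz': 0.8}
{'tx': 38.0, 'ty': -34.4, 'tz': -12.9, 'wz': 0.8}
{'tx': 37.6, 'ty': -35.0, 'tz': -12.9, 'wz': 0.8}
{'tx': 37.1, 'ty': -35.5, 'tz': -12.9, 'wz': 0.8}
{'tx': 36.6, 'ty': -36.0, 'tz': -12.9, 'wz': 0.8}
{'tx': 36.0, 'ty': -36.5, 'tz': -12.9, 'wz': 0.8}
{'tx': 6.0, 'ty': -48.5, 'wz': 1.9}
{'tx': 4.4, 'ty': -48.7, 'wz': 1.9}
{'tx': 2.7, 'ty': -48.8, 'wz': 1.9}
{'tx': 1.1, 'ty': -48.9, 'wz': 1.9}
{'tx': -0.5, 'ty': -48.9, 'wz': 1.9}
{'tx': -2.1, 'ty': -48.9, 'wz': 1.9}
{'tx': -3.8, 'ty': -48.8, 'wz': 1.9}
{'tx': -5.4, 'ty': -48.6, 'wz': 1.9}
{'tx': -7.0, 'ty': -48.4, 'wz': 1.9}
```

Call:
move_arm:
  series:
    - {"tx": 40,"ty": -32,"tz": -13,"wz": 0.8}
    - {"tx": 40,"ty": -32,"tz": -13,"wz": 0.8}
    - {"tx": 40,"ty": -33,"tz": -13,"wz": 0.8}
    - {"tx": 39,"ty": -33,"tz": -13,"wz": 0.8}
    - {"tx": 39,"ty": -34,"tz": -13,"wz": 0.8}
    - {"tx": 38,"ty": -34,"tz": -13,"wz": 0.8}
    - {"tx": 38,"ty": -35,"tz": -13,"wz": 0.8}
    - {"tx": 37,"ty": -35,"tz": -13,"wz": 0.8}
    - {"tx": 37,"ty": -36,"tz": -13,"wz": 0.8}
    - {"tx": 36,"ty": -36,"tz": -13,"wz": 0.8}

```text
invalid input at $.series[0]: expected keys tx, ty, tz, wx, wy, wz
```

```bash
python3 - <<'E'
from h import *
s=observe(); print(s["ee_pos"],s["eef_rot"],s["qpos"])
go([((.49,.12,.36),(np.pi,0,-.2))])
E
```

```text
[ 0.1736 -0.7039  0.2313] [3.1416 0.     0.2418] [ 1.2355  0.5912  0.0484  1.6085 -0.0333  0.9427 -0.0337]
{'tx': 29.7, 'ty': -42.6, 'tz': -7.6, 'wz': 1.5}
{'tx': 28.6, 'ty': -43.4, 'tz': -7.6, 'wz': 1.5}
{'tx': 27.4, 'ty': -44.1, 'tz': -7.6, 'wz': 1.5}
{'tx': 26.3, 'ty': -44.8, 'tz': -7.6, 'wz': 1.5}
{'tx': 25.1, 'ty': -45.4, 'tz': -7.6, 'wz': 1.5}
{'tx': 23.9, 'ty': -46.1, 'tz': -7.6, 'wz': 1.5}
{'tx': 22.7, 'ty': -46.7, 'tz': -7.6, 'wz': 1.5}
{'tx': 21.5, 'ty': -47.3, 'tz': -7.6, 'wz': 1.5}
{'tx': 20.2, 'ty': -47.8, 'tz': -7.6, 'wz': 1.5}
{'tx': 19.0, 'ty': -48.3, 'tz': -7.6, 'wz': 1.5}
{'tx': 17.7, 'ty': -48.8, 'tz': -7.6, 'wz': 1.5}
{'tx': 16.5, 'ty': -49.2, 'tz': -7.6, 'wz': 1.5}
{'tx': 15.2, 'ty': -49.6, 'tz': -7.6, 'wz': 1.5}
{'tx': 13.9, 'ty': -50.0, 'tz': -7.6, 'wz': 1.5}
{'tx': 12.6, 'ty': -50.4, 'tz': -7.6, 'wz': 1.5}
{'tx': 11.3, 'ty': -50.7, 'tz': -7.6, 'wz': 1.5}
{'tx': 9.9, 'ty': -51.0, 'tz': -7.6, 'wz': 1.5}
```

All keys are required in each row.

Call:
move_arm:
  series:
    - {"tx": 40,"ty": -32,"tz": -13,"wx": 0,"wy": 0,"wz": 0.8}
    - {"tx": 40,"ty": -32,"tz": -13,"wx": 0,"wy": 0,"wz": 0.8}
    - {"tx": 40,"ty": -33,"tz": -13,"wx": 0,"wy": 0,"wz": 0.8}
    - {"tx": 39,"ty": -33,"tz": -13,"wx": 0,"wy": 0,"wz": 0.8}
    - {"tx": 39,"ty": -34,"tz": -13,"wx": 0,"wy": 0,"wz": 0.8}
    - {"tx": 38,"ty": -34,"tz": -13,"wx": 0,"wy": 0,"wz": 0.8}
    - {"tx": 38,"ty": -35,"tz": -13,"wx": 0,"wy": 0,"wz": 0.8}
    - {"tx": 37,"ty": -35,"tz": -13,"wx": 0,"wy": 0,"wz": 0.8}
    - {"tx": 37,"ty": -36,"tz": -13,"wx": 0,"wy": 0,"wz": 0.8}
    - {"tx": 36,"ty": -36,"tz": -13,"wx": 0,"wy": 0,"wz": 0.8}

```text
time_s: 2.35
ee_pos: [0.499, -0.295, 0.3641]
eef_rot: [3.137, -0.0, 0.087]
ft_force: [-0.1, -0.2, 0.2]
gripper_width: 0.0853
```

```bash
python3 - <<'E'
from h import *
s=observe(); print(s["time_s"],s["ee_pos"],s["eef_rot"],s["qpos"])
go([((.5,.13,.36),(np.pi,0,-.2))])
E
```

```text
2.35 [ 0.499  -0.295   0.3641] [ 3.1372 -0.0002  0.0866] [ 0.4764  0.2749 -0.0288  1.7937  0.0131  1.0708 -1.0417]
{'tx': 4.7, 'ty': -52.9, 'tz': 0.3, 'wz': 2.1}
{'tx': 2.8, 'ty': -53.0, 'tz': 0.3, 'wz': 2.1}
{'tx': 0.9, 'ty': -53.1, 'tz': 0.3, 'wz': 2.1}
{'tx': -1.0, 'ty': -53.1, 'tz': 0.4, 'wz': 2.1}
{'tx': -2.9, 'ty': -53.0, 'tz': 0.4, 'wz': 2.1}
{'tx': -4.8, 'ty': -52.9, 'tz': 0.4, 'wz': 2.1}
{'tx': -6.7, 'ty': -52.7, 'tz': 0.5, 'wz': 2.1}
{'tx': -8.6, 'ty': -52.4, 'tz': 0.5, 'wz': 2.1}
```

Call:
move_arm:
  series:
    - {"tx": 5,"ty": -53,"tz": 0,"wx": 0,"wy": 0,"wz": 2}
    - {"tx": 3,"ty": -53,"tz": 0,"wx": 0,"wy": 0,"wz": 2}
    - {"tx": 1,"ty": -53,"tz": 0,"wx": 0,"wy": 0,"wz": 2}
    - {"tx": -1,"ty": -53,"tz": 0,"wx": 0,"wy": 0,"wz": 2}
    - {"tx": -3,"ty": -53,"tz": 0,"wx": 0,"wy": 0,"wz": 2}
    - {"tx": -5,"ty": -53,"tz": 1,"wx": 0,"wy": 0,"wz": 2}
    - {"tx": -7,"ty": -53,"tz": 1,"wx": 0,"wy": 0,"wz": 2}
    - {"tx": -8,"ty": -52,"tz": 1,"wx": 0,"wy": 0,"wz": 2}
    - {"tx": 0,"ty": 0,"tz": 0,"wx": 0,"wy": 0,"wz": 0}

```text
time_s: 3.48
ee_pos: [0.503, 0.1485, 0.363]
eef_rot: [3.141, -0.014, -0.193]
ft_force: [0.6, 0.0, 0.1]
gripper_width: 0.0854
```

```bash
python3 - <<'E'
from h import *
s=observe(); print(s["time_s"],s["ee_pos"],s["eef_rot"],s["qpos"])
c=cal("wrist"); np.savez("w1.npz",K=c[0],T=c[1])
a=capture("wrist"); save("w","w1",a)
for t in ("drybox","handle","pointer","mark","jar"):
    print(t,[(np.round(d["position"]),round(d["score"],2)) for d in search_frame("wrist",t)[:2]])
b=cv2.imread("pics/w1.png"); cv2.imwrite("pics/w1b.png",cv2.resize(b,(800,500),interpolation=cv2.INTER_CUBIC))
E
```

```text
3.475 [0.503  0.1485 0.363 ] [ 3.141  -0.0136 -0.1929] [-0.1595  0.2007 -0.2599  1.9022  0.0692  1.0355 -2.2128]
drybox [(array([284., 158.]), 0.95)]
handle [(array([282., 156.]), 0.58)]
pointer [(array([279., 154.]), 0.64), (array([345., 182.]), 0.26)]
mark [(array([341., 178.]), 0.73)]
jar [(array([297., 157.]), 0.75)]
```

View pics/w1b.png

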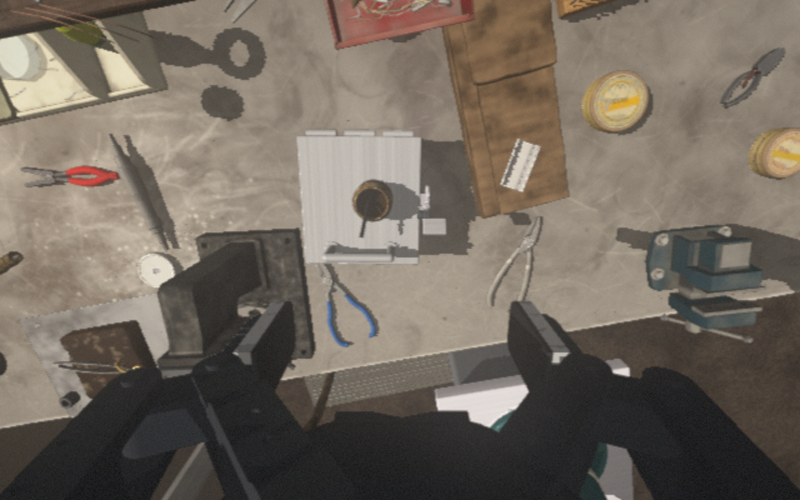

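The wrist view (at 1.25×) shows the jar at (372,201) with its brush toward the front, and the bar at about row 250, columns 325–395. The clip and flag are at (426,198) and (434,226), and the box edges line up with the tool.

```bash
python3 - <<'E'
from h import *
z=np.load("w1.npz"); c=(z["K"],z["T"]); f=lambda u,v,h: atz("wrist",(u/1.25,v/1.25),h,c)
print("jar",f(372,200,.115)); print("bar",f(326,251,.121),f(394,251,.121))
cs=[f(298,136,.08),f(420,137,.08),f(418,263,.08),f(302,262,.08)]
for x in cs: print(x)
print("hinge tabs",f(362,133,.074)); print("flag",f(423,226,.12),f(434,226,.12),"clip",f(426,198,.10))
b=cv2.imread("pics/w1.png"); cv2.imwrite("pics/w1c.png",cv2.resize(b[95:215,225:365],(700,600),interpolation=cv2.INTER_CUBIC))
E
```

```text
jar [0.5119 0.1783 0.115 ]
bar [0.4666 0.2403 0.121 ] [0.4519 0.1658 0.121 ]
[0.5942 0.2488 0.08  ]
[0.5665 0.1134 0.08  ]
[0.4182 0.1429 0.08  ]
[0.4473 0.2845 0.08  ]
hinge tabs [0.5836 0.1776 0.074 ]
flag [0.4737 0.129  0.12  ] [0.4714 0.1171 0.12  ] clip [0.5001 0.1196 0.1   ]
```

View pics/w1c.png

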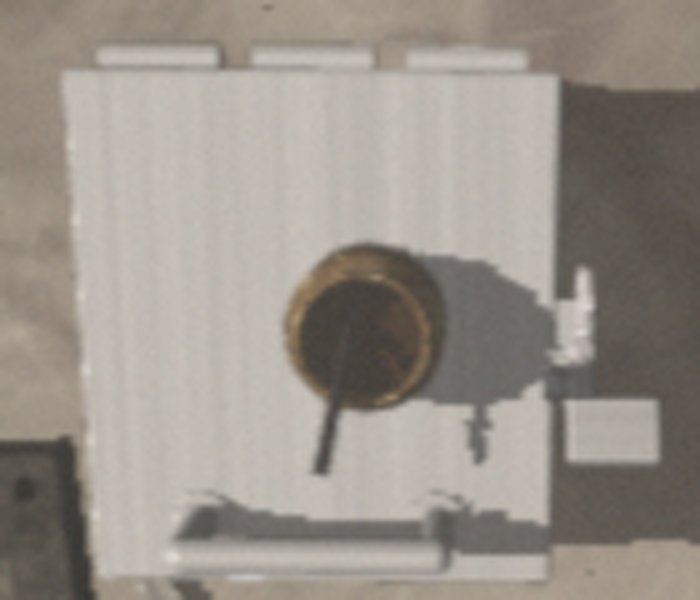

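```bash
python3 - <<'E'
from h import *
z=np.load("w1.npz"); c=(z["K"],z["T"])
print("jar rim",atz("wrist",(298,163),.118,c))
go([((.508,.178,.2),(np.pi,0,-.19))])
E
```

```text
jar rim [0.5082 0.1783 0.118 ]
{'tx': -1.5, 'ty': -9.4, 'tz': 40.6, 'wx': 0.1, 'wy': -0.2, 'wz': -0.2}
{'tx': -1.3, 'ty': -9.4, 'tz': 40.6, 'wx': 0.1, 'wy': -0.2, 'wz': -0.2}
{'tx': -1.1, 'ty': -9.4, 'tz': 40.6, 'wx': 0.1, 'wy': -0.2, 'wz': -0.2}
{'tx': -0.9, 'ty': -9.3, 'tz': 40.7, 'wx': 0.1, 'wy': -0.2, 'wz': -0.2}
```

Call:
move_arm:
  series:
    - {"tx": -1.5,"ty": -9.4,"tz": 40,"wx": 0,"wy": -0.2,"wz": -0.2}
    - {"tx": -1.3,"ty": -9.4,"tz": 40,"wx": 0,"wy": -0.2,"wz": -0.2}
    - {"tx": -1.1,"ty": -9.4,"tz": 40,"wx": 0,"wy": -0.2,"wz": -0.2}
    - {"tx": -1,"ty": -9.3,"tz": 40,"wx": 0,"wy": -0.2,"wz": -0.2}
    - {"tx": 0,"ty": 0,"tz": 0,"wx": 0,"wy": 0,"wz": 0}
  hand: 58
  newtons: 25

```text
time_s: 4.4
ee_pos: [0.5127, 0.1709, 0.2007]
eef_rot: [3.138, -0.006, -0.205]
ft_force: [1.0, -0.0, 0.9]
gripper_width: 0.0578
```

```bash
python3 - <<'E'
from h import *
c=cal("wrist"); a=capture("wrist"); save("w","w2",a); np.savez("w2.npz",K=c[0],T=c[1])
s=observe(); print(s["time_s"],s["ee_pos"],s["eef_rot"],s["gripper_width"])
go([((.508,.178,.085),(np.pi,0,-.19))],cap=30)
E
```

```text
4.45 [0.5141 0.1709 0.2024] [ 3.1393 -0.0093 -0.2062] 0.05794172420182626
{'tx': -2.1, 'ty': -1.5, 'tz': 29.3, 'wy': -0.1, 'wz': -0.2}
{'tx': -2.1, 'ty': -1.5, 'tz': 29.3, 'wy': -0.1, 'wz': -0.2}
{'tx': -2.0, 'ty': -1.5, 'tz': 29.3, 'wy': -0.1, 'wz': -0.2}
{'tx': -1.9, 'ty': -1.5, 'tz': 29.3, 'wy': -0.1, 'wz': -0.2}
```

View pics/w2.png

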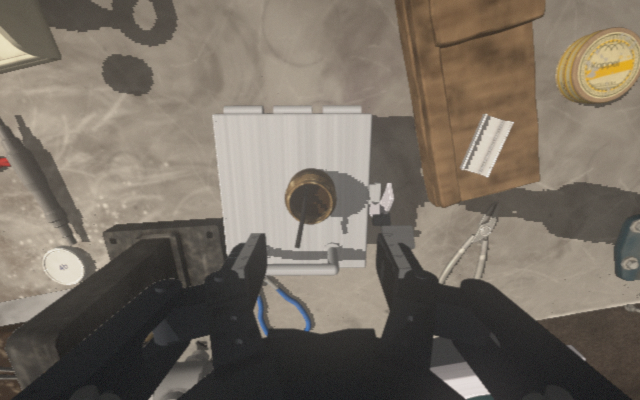

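The jar is at (311,200), a little left of the fingers' centre column of 320. A white vertical piece shows at (388,198).

```bash
python3 - <<'E'
from h import *
z=np.load("w2.npz"); c=(z["K"],z["T"]); z=np.load("w1.npz"); c1=(z["K"],z["T"])
print("jar rim",atz("wrist",(311,202),.118,c), "bar end R", atz("wrist",(337,268),.116,c))
# triangulate features w1/w2: white piece (crop 585,310) and rect
def tri(L):
    A=np.zeros((3,3));b=np.zeros(3)
    for c,uv in L:
        o,d=ray("",uv,c); M=np.eye(3)-np.outer(d,d); A+=M;b+=M@o
    return np.linalg.solve(A,b)
print("piece",tri([(c1,(225+585/5,95+315/5)),(c,(388,199))]))
print("rect centre",tri([(c1,(225+612/5,95+432/5)),(c,(396,237))]))
E
```

```text
jar rim [0.5097 0.1788 0.118 ] bar end R [0.4442 0.1696 0.116 ]
piece [0.5066 0.1197 0.1375]
rect centre [0.4751 0.1182 0.1387]
```

Call:
move_arm:
  series:
    - {"tx": -4,"ty": -4,"tz": 20,"wx": 0,"wy": -0.3,"wz": -0.5}
    - {"tx": -2,"ty": -3,"tz": 20,"wx": 0,"wy": -0.2,"wz": -0.3}
    - {"tx": 0,"ty": 0,"tz": 20,"wx": 0,"wy": 0,"wz": 0}
    - {"tx": 0,"ty": 0,"tz": 0,"wx": 0,"wy": 0,"wz": 0}

```text
time_s: 4.95
ee_pos: [0.5176, 0.1767, 0.15]
eef_rot: [-3.138, -0.015, -0.2]
ft_force: [-0.5, -0.3, 0.4]
gripper_width: 0.058
```

```bash
python3 - <<'E'
from h import *
s=observe(); print(s["time_s"],s["ee_pos"],s["eef_rot"],s["gripper_width"])
go([((.509,.1785,.085),(np.pi,0,-.19))],cap=30)
E
```

```text
4.95 [0.5176 0.1767 0.15  ] [-3.1377 -0.0154 -0.1998] 0.05796554174154363
{'tx': -3.3, 'ty': 0.1, 'tz': 21.6, 'wx': -0.1, 'wy': -0.3, 'wz': -0.2}
{'tx': -3.2, 'tz': 21.6, 'wx': -0.1, 'wy': -0.3, 'wz': -0.2}
{'tx': -3.0, 'tz': 21.7, 'wx': -0.1, 'wy': -0.3, 'wz': -0.2}
```

Call:
move_arm:
  series:
    - {"tx": -5,"ty": 0,"tz": 10,"wx": -0.1,"wy": -0.6,"wz": -0.3}
    - {"tx": -5,"ty": 0,"tz": 10,"wx": 0,"wy": -0.4,"wz": -0.2}
    - {"tx": 0,"ty": 0,"tz": 10,"wx": 0,"wy": 0,"wz": 0}
    - {"tx": 0,"ty": 0,"tz": 0,"wx": 0,"wy": 0,"wz": 0}

```text
time_s: 5.45
ee_pos: [0.5101, 0.1788, 0.1218]
eef_rot: [-3.136, -0.003, -0.192]
ft_force: [-0.8, 0.4, 0.4]
gripper_width: 0.0578
```

```bash
python3 - <<'E'
from h import *
s=observe(); print(s["time_s"],s["ee_pos"],s["eef_rot"],s["gripper_width"])
go([((.509,.1785,.085),(np.pi,0,-.19))],cap=30)
E
```

```text
5.45 [0.5101 0.1788 0.1218] [-3.1365 -0.0027 -0.1922] 0.057817047283358104
{'tx': -0.6, 'ty': 0.3, 'tz': 18.4, 'wx': -0.1, 'wy': -0.1, 'wz': -0.1}
{'tx': -0.5, 'ty': 0.3, 'tz': 18.4, 'wx': -0.1, 'wy': -0.1, 'wz': -0.1}
```

Now well aligned, so I descend and close.

Call:
move_arm:
  series:
    - {"tx": -1,"ty": 0,"tz": 12,"wx": -0.1,"wy": -0.1,"wz": 0}
    - {"tx": -1,"ty": 0,"tz": 12,"wx": -0.1,"wy": 0,"wz": 0}
    - {"tx": -1,"ty": 0,"tz": 10,"wx": 0,"wy": 0,"wz": 0}
    - {"tx": 0,"ty": 0,"tz": 0,"wx": 0,"wy": 0,"wz": 0}

```text
time_s: 5.95
ee_pos: [0.5098, 0.187, 0.0884]
eef_rot: [-3.13, -0.007, -0.188]
ft_force: [-0.4, -0.6, 0.1]
gripper_width: 0.0582
```

Call:
move_arm:
  series:
    - {"tx": 0,"ty": 0,"tz": 0,"wx": 0,"wy": 0,"wz": 0}
    - {"tx": 0,"ty": 0,"tz": 0,"wx": 0,"wy": 0,"wz": 0}
    - {"tx": 0,"ty": 0,"tz": 0,"wx": 0,"wy": 0,"wz": 0}
    - {"tx": 0,"ty": 0,"tz": 0,"wx": 0,"wy": 0,"wz": 0}
  hand: 30
  newtons: 25

```text
time_s: 6.45
ee_pos: [0.5091, 0.1863, 0.0881]
eef_rot: [-3.132, -0.005, -0.188]
ft_force: [-0.2, 0.4, 2.6]
gripper_width: 0.0437
```

```bash
python3 - <<'E'
from h import *
s=observe(); print(s["time_s"],s["ee_pos"],s["eef_rot"],s["gripper_width"],s["ft_force"])
go([((.509,.1785,.27),(np.pi,0,-.19)),((.50,.0,.27),(np.pi,0,0)),((.475,-.21,.27),(np.pi,0,.2))])
E
```

```text
6.45 [0.5091 0.1863 0.0881] [-3.1317 -0.0055 -0.1884] 0.043742374114362145 [-0.1603  0.3638  2.5559]
{'tx': 0.6, 'ty': 1.5, 'tz': -45.5, 'wx': -0.1, 'wy': -0.1}
{'tx': 0.5, 'ty': 1.6, 'tz': -45.5, 'wx': -0.1, 'wy': -0.1}
{'tx': 0.5, 'ty': 1.7, 'tz': -45.5, 'wx': -0.1, 'wy': -0.1}
{'tx': 0.4, 'ty': 1.8, 'tz': -45.5, 'wx': -0.1, 'wy': -0.1}
{'tx': 6.2, 'ty': 44.2, 'wz': -2.7}
{'tx': 4.1, 'ty': 44.5, 'wz': -2.7}
{'tx': 2.0, 'ty': 44.6, 'wz': -2.7}
{'tx': -0.1, 'ty': 44.7, 'wz': -2.7}
{'tx': -6.3, 'ty': 52.5, 'wz': -2.9}
{'tx': -8.9, 'ty': 52.1, 'wz': -2.9}
{'tx': -11.5, 'ty': 51.6, 'wz': -2.9}
{'tx': -14.0, 'ty': 51.0, 'wz': -2.9}
```

The jar is held: the opening reads 43.7 mm. Lifting.

Call:
move_arm:
  series:
    - {"tx": 0,"ty": 0,"tz": -25,"wx": 0,"wy": 0,"wz": 0}
    - {"tx": 0,"ty": 1,"tz": -45,"wx": 0,"wy": 0,"wz": 0}
    - {"tx": 0,"ty": 2,"tz": -45,"wx": 0,"wy": 0,"wz": 0}
    - {"tx": 0,"ty": 2,"tz": -45,"wx": 0,"wy": 0,"wz": 0}
    - {"tx": 0,"ty": 10,"tz": -20,"wx": 0,"wy": 0,"wz": -1}
    - {"tx": 6,"ty": 30,"tz": 0,"wx": 0,"wy": 0,"wz": -2.5}
    - {"tx": 5,"ty": 44,"tz": 0,"wx": 0,"wy": 0,"wz": -2.7}
    - {"tx": 4,"ty": 44,"tz": 0,"wx": 0,"wy": 0,"wz": -2.7}
    - {"tx": 2,"ty": 44,"tz": 0,"wx": 0,"wy": 0,"wz": -2.7}
    - {"tx": 0,"ty": 44,"tz": 0,"wx": 0,"wy": 0,"wz": -2.7}

```text
time_s: 7.7
ee_pos: [0.4991, -0.0469, 0.2649]
eef_rot: [-3.141, 0.014, 0.071]
ft_force: [0.9, -0.2, -1.0]
gripper_width: 0.0435
```

```bash
python3 - <<'E'
from h import *
s=observe(); print(s["time_s"],s["ee_pos"],s["eef_rot"],s["gripper_width"],s["ft_force"])
go([((.470,-.215,.20),(np.pi,0,.2))],cap=40)
E
```

```text
7.7 [ 0.4991 -0.0469  0.2649] [-3.1407  0.0136  0.0713] 0.04349222512629081 [ 0.9158 -0.1525 -1.0132]
{'tx': -8.0, 'ty': 33.1, 'tz': 13.1, 'wy': 0.2, 'wz': -1.5}
{'tx': -8.9, 'ty': 32.9, 'tz': 13.0, 'wy': 0.2, 'wz': -1.5}
{'tx': -9.8, 'ty': 32.7, 'tz': 13.0, 'wy': 0.2, 'wz': -1.5}
{'tx': -10.7, 'ty': 32.4, 'tz': 13.0, 'wy': 0.2, 'wz': -1.5}
{'tx': -11.5, 'ty': 32.1, 'tz': 13.0, 'wy': 0.2, 'wz': -1.5}
```

Call:
move_arm:
  series:
    - {"tx": -8,"ty": 33,"tz": 13,"wx": 0,"wy": 0.2,"wz": -1.5}
    - {"tx": -9,"ty": 33,"tz": 13,"wx": 0,"wy": 0.2,"wz": -1.5}
    - {"tx": -10,"ty": 33,"tz": 13,"wx": 0,"wy": 0.2,"wz": -1.5}
    - {"tx": -11,"ty": 32,"tz": 13,"wx": 0,"wy": 0.2,"wz": -1.5}
    - {"tx": -11,"ty": 26,"tz": 13,"wx": 0,"wy": 0.2,"wz": -1.5}
    - {"tx": 0,"ty": 0,"tz": 0,"wx": 0,"wy": 0,"wz": 0}
    - {"tx": 0,"ty": 0,"tz": 0,"wx": 0,"wy": 0,"wz": 0}

```text
time_s: 8.57
ee_pos: [0.4579, -0.22, 0.1923]
eef_rot: [-3.136, 0.011, 0.193]
ft_force: [-0.1, 0.1, -1.4]
gripper_width: 0.0436
```

```bash
python3 - <<'E'
from h import *
s=observe(); print(s["time_s"],s["ee_pos"],s["eef_rot"],s["gripper_width"],s["ft_force"])
a=capture("wrist"); save("w","w3",a)
go([((.470,-.215,.045),(np.pi,0,.2))],cap=40)
E
```

```text
8.575 [ 0.4579 -0.22    0.1923] [-3.1359  0.0108  0.1925] 0.04357314210336744 [-0.0521  0.1445 -1.3953]
{'tx': 3.7, 'ty': -0.4, 'tz': 36.8, 'wx': -0.1, 'wy': 0.2, 'wz': -0.1}
{'tx': 3.6, 'ty': -0.5, 'tz': 36.8, 'wx': -0.1, 'wy': 0.2, 'wz': -0.1}
{'tx': 3.5, 'ty': -0.5, 'tz': 36.8, 'wx': -0.1, 'wy': 0.2, 'wz': -0.1}
{'tx': 3.4, 'ty': -0.6, 'tz': 36.8, 'wx': -0.1, 'wy': 0.2, 'wz': -0.1}
```

View pics/w3.png

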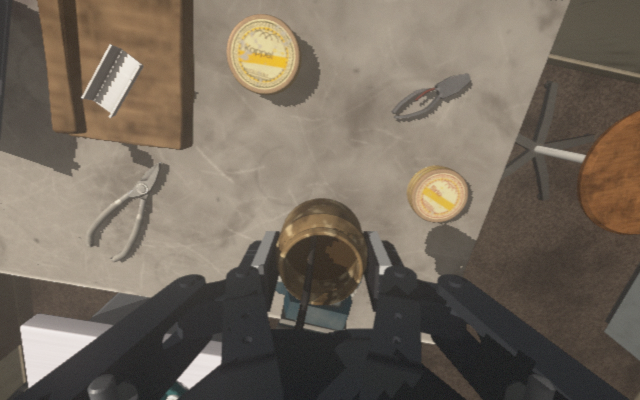

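The jar is held upright at (320,250), with clear worktop ahead and both tins and the nippers well away. The vice lies behind, so I place it slightly farther out, at x ≈ 0.485.

Call:
move_arm:
  series:
    - {"tx": 7,"ty": 0,"tz": 36,"wx": 0,"wy": 0.3,"wz": 0}
    - {"tx": 7,"ty": 0,"tz": 36,"wx": 0,"wy": 0.2,"wz": 0}
    - {"tx": 7,"ty": 0,"tz": 36,"wx": 0,"wy": 0.2,"wz": 0}
    - {"tx": 6,"ty": 0,"tz": 30,"wx": 0,"wy": 0.2,"wz": 0}
    - {"tx": 0,"ty": 0,"tz": 0,"wx": 0,"wy": 0,"wz": 0}
    - {"tx": 0,"ty": 0,"tz": 0,"wx": 0,"wy": 0,"wz": 0}

```text
time_s: 9.38
ee_pos: [0.4913, -0.2082, 0.055]
eef_rot: [-3.139, -0.015, 0.203]
ft_force: [1.2, -0.5, -0.4]
gripper_width: 0.0437
```

```bash
python3 - <<'E'
from h import *
s=observe(); print(s["time_s"],s["ee_pos"],s["eef_rot"],s["gripper_width"],s["ft_force"])
go([((.485,-.215,.011),(-3.132,-.005,.2))],cap=12)
E
```

```text
9.375 [ 0.4913 -0.2082  0.055 ] [-3.1389 -0.0145  0.2032] 0.04372929100621556 [ 1.1532 -0.4732 -0.4496]
{'tx': -2.1, 'ty': 1.4, 'tz': 11.0, 'wx': 0.1, 'wy': -0.1}
{'tx': -2.0, 'ty': 1.4, 'tz': 11.0, 'wx': 0.1, 'wy': -0.1}
{'tx': -2.0, 'ty': 1.4, 'tz': 11.0, 'wx': 0.1, 'wy': -0.1}
{'tx': -2.0, 'ty': 1.4, 'tz': 11.0, 'wx': 0.1, 'wy': -0.1}
```

Call:
move_arm:
  series:
    - {"tx": -1,"ty": 1,"tz": 14,"wx": 0.1,"wy": -0.2,"wz": 0}
    - {"tx": -1,"ty": 1,"tz": 14,"wx": 0.1,"wy": -0.2,"wz": 0}
    - {"tx": 0,"ty": 0,"tz": 9,"wx": 0,"wy": -0.1,"wz": 0}
    - {"tx": 0,"ty": 0,"tz": 0,"wx": 0,"wy": 0,"wz": 0}
    - {"tx": 0,"ty": 0,"tz": 0,"wx": 0,"wy": 0,"wz": 0}

```text
time_s: 10.0
ee_pos: [0.4914, -0.2113, 0.018]
eef_rot: [-3.138, -0.009, 0.202]
ft_force: [0.2, -0.1, -1.9]
gripper_width: 0.0438
```

```bash
python3 - <<'E'
from h import *
s=observe(); print(s["time_s"],s["ee_pos"],s["eef_rot"],s["gripper_width"],s["ft_force"])
E
```

```text
10.0 [ 0.4914 -0.2113  0.018 ] [-3.1376 -0.0087  0.2025] 0.0438297541263309 [ 0.2245 -0.1305 -1.9132]
```

Call:
move_arm:
  series:
    - {"tx": 0,"ty": 0,"tz": 5,"wx": 0.1,"wy": -0.1,"wz": 0}
    - {"tx": 0,"ty": 0,"tz": 4,"wx": 0.1,"wy": 0,"wz": 0}
    - {"tx": 0,"ty": 0,"tz": 0,"wx": 0,"wy": 0,"wz": 0}
    - {"tx": 0,"ty": 0,"tz": 0,"wx": 0,"wy": 0,"wz": 0}

```text
time_s: 10.5
ee_pos: [0.4918, -0.2114, 0.0088]
eef_rot: [-3.134, -0.008, 0.202]
ft_force: [0.5, -0.9, -0.4]
gripper_width: 0.0439
```

Call:
move_arm:
  series:
    - {"tx": 0,"ty": 0,"tz": 1,"wx": 0,"wy": 0,"wz": 0}
    - {"tx": 0,"ty": 0,"tz": 0,"wx": 0,"wy": 0,"wz": 0}
    - {"tx": 0,"ty": 0,"tz": 0,"wx": 0,"wy": 0,"wz": 0}

```text
time_s: 10.88
ee_pos: [0.4921, -0.2115, 0.0084]
eef_rot: [-3.135, -0.008, 0.202]
ft_force: [-1.0, -0.3, -0.7]
gripper_width: 0.044
```

Call:
move_arm:
  series:
    - {"tx": 0,"ty": 0,"tz": 0,"wx": 0,"wy": 0,"wz": 0}
    - {"tx": 0,"ty": 0,"tz": 0,"wx": 0,"wy": 0,"wz": 0}
    - {"tx": 0,"ty": 0,"tz": 0,"wx": 0,"wy": 0,"wz": 0}
    - {"tx": 0,"ty": 0,"tz": 0,"wx": 0,"wy": 0,"wz": 0}
  hand: 60

```text
time_s: 11.38
ee_pos: [0.4926, -0.2116, 0.0087]
eef_rot: [-3.135, -0.009, 0.202]
ft_force: [0.7, -0.1, 0.0]
gripper_width: 0.06
```

Call:
move_arm:
  series:
    - {"tx": 0,"ty": 0,"tz": -15,"wx": 0,"wy": 0,"wz": 0}
    - {"tx": 0,"ty": 0,"tz": -30,"wx": 0,"wy": 0,"wz": 0}
    - {"tx": 0,"ty": 0,"tz": -40,"wx": 0,"wy": 0,"wz": 0}
    - {"tx": 0,"ty": 0,"tz": -50,"wx": 0,"wy": 0,"wz": 0}
    - {"tx": 0,"ty": 0,"tz": -60,"wx": 0,"wy": 0,"wz": 0}
    - {"tx": 0,"ty": 0,"tz": -60,"wx": 0,"wy": 0,"wz": 0}

```text
time_s: 12.12
ee_pos: [0.4874, -0.2127, 0.2713]
eef_rot: [-3.132, -0.002, 0.203]
ft_force: [0.2, -0.8, -0.4]
gripper_width: 0.0599
```

```bash
python3 - <<'E'
from h import *
s=observe(); print(s["time_s"],s["ee_pos"],s["eef_rot"],s["gripper_width"],s["ft_force"])
c=cal("wrist");a=capture("wrist"); save("w","w4",a)
d=search_frame("wrist","jar")[:2];print(d, [atz("wrist",x["position"],.02,c) for x in d])
b=np.array([.44+.0135,.204]) # bar centre approx
hb=-.19
go([((.48,.0,.30),(np.pi,0,.6)),((.445,.205,.25),(np.pi,0,hb+np.pi/2))],cap=50)
E
```

```text
12.125 [ 0.4874 -0.2127  0.2713] [-3.1317 -0.0023  0.2033] 0.05988833688541056 [ 0.1672 -0.8201 -0.4223]
[{'position': [323.4, 153.9], 'score': 0.72}] [array([ 0.4952, -0.212 ,  0.02  ])]
{'tx': 6.3, 'ty': -42.5, 'tz': -4.5, 'wy': -0.2, 'wz': -4.6}
{'tx': 9.6, 'ty': -41.8, 'tz': -4.6, 'wy': -0.2, 'wz': -4.6}
{'tx': 12.9, 'ty': -40.9, 'tz': -4.6, 'wy': -0.2, 'wz': -4.6}
{'tx': 16.1, 'ty': -39.8, 'tz': -4.6, 'wy': -0.2, 'wz': -4.6}
{'tx': 19.2, 'ty': -38.4, 'tz': -4.7, 'wy': -0.2, 'wz': -4.6}
{'tx': 17.4, 'ty': -37.8, 'tz': 10.0, 'wz': -8.9}
{'tx': 23.0, 'ty': -34.6, 'tz': 10.0, 'wz': -8.9}
{'tx': 28.1, 'ty': -30.6, 'tz': 10.0, 'wz': -8.9}
{'tx': 32.6, 'ty': -25.9, 'tz': 10.0, 'wz': -8.9}
{'tx': 36.2, 'ty': -20.5, 'tz': 10.0, 'wz': -8.9}
```

```bash
python3 - <<'E'
from h import *
z=np.load("w1.npz"); c=(z["K"],z["T"]); f=lambda u,v,h: atz("wrist",(u/1.25,v/1.25),h,c)
print("base R edge",f(313,355,.02),f(300,232,.02),f(200,235,.02))
for h in (.1,.2): print("arm body", h, f(275,245,h),f(240,345,h))
print("scene col",[atz("scene",(243,150),h) for h in (.0,.1,.15)])
print("scene knob",[atz("scene",(208,62),h) for h in (.3,.35,.42)])
for p in [(.45,.33,.25),(.45,.30,.25),(.40,.33,.25),(.45,.36,.25)]: print(p,proj("top",p),proj("scene",p))
E
```

```text
base R edge [0.2808 0.329  0.02  ] [0.4731 0.2966 0.02  ] [0.4958 0.4342 0.02  ]
arm body 0.1 [0.4796 0.3029 0.1   ] [0.3604 0.3844 0.1   ]
arm body 0.2 [0.5019 0.2615 0.2   ] [0.412  0.3229 0.2   ]
scene col [array([0.5032, 0.4695, 0.    ]), array([0.463 , 0.3419, 0.1   ]), array([0.4429, 0.278 , 0.15  ])]
scene knob [array([0.4436, 0.522 , 0.3   ]), array([0.4192, 0.4277, 0.35  ]), array([0.3852, 0.2958, 0.42  ])]
(0.45, 0.33, 0.25) [185.3995 219.9173] [235.3165 109.2997]
(0.45, 0.3, 0.25) [197.7027 220.1693] [239.2754 114.8409]
(0.4, 0.33, 0.25) [184.1496 240.4797] [217.7133 113.7501]
(0.45, 0.36, 0.25) [173.0981 219.6654] [231.4651 103.9091]
```

```bash
python3 - <<'E'
import cv2,numpy as np
a=cv2.imread("pics/s1.png")[40:220,170:320]; b=cv2.imread("pics/t1.png")[190:320,130:290]; w=cv2.imread("pics/w4.png")
A=cv2.resize(a,(400,480),interpolation=cv2.INTER_CUBIC);B=cv2.resize(b,(400,325),interpolation=cv2.INTER_CUBIC)
C=np.zeros((575,800,3),np.uint8);C[:480,:400]=A;C[:325,400:]=B;C[325:575,400:]=cv2.resize(w,(400,250));cv2.imwrite("pics/mix.png",C)
E
```

```text
(no output)
```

View pics/mix.png

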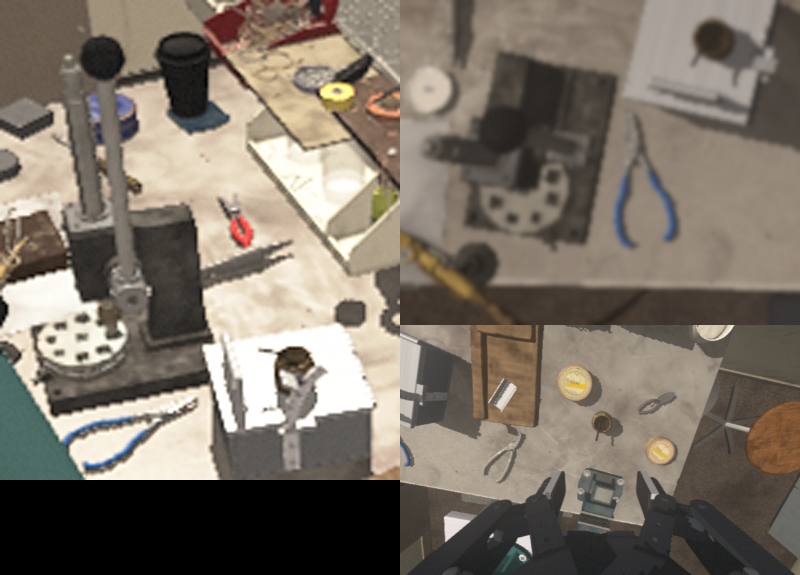

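The top view bounds the press: its lever and knob lie near y ≈ 0.31 at x ≈ 0.39, clear of a bar grasp at yaw ≈ 1.38. The wrist inset shows the jar upright with both tins and the nippers in place. I now move toward the bar, taking an index picture halfway.

Call:
move_arm:
  series:
    - {"tx": 6,"ty": -42,"tz": -4,"wx": 0,"wy": 0,"wz": -4.6}
    - {"tx": 10,"ty": -42,"tz": -4,"wx": 0,"wy": 0,"wz": -4.6}
    - {"tx": 13,"ty": -41,"tz": -4,"wx": 0,"wy": 0,"wz": -4.6}
    - {"tx": 16,"ty": -40,"tz": -4,"wx": 0,"wy": 0,"wz": -4.6}
    - {"tx": 19,"ty": -38,"tz": -4,"wx": 0,"wy": 0,"wz": -4.6}
    - {"tx": 0,"ty": 0,"tz": 0,"wx": 0,"wy": 0,"wz": 0}
    - {"tx": 0,"ty": 0,"tz": 0,"wx": 0,"wy": 0,"wz": 0}
  hand: 50

```text
time_s: 13.1
ee_pos: [0.475, 0.0039, 0.3005]
eef_rot: [3.131, -0.015, 0.614]
ft_force: [0.4, 0.7, -0.9]
gripper_width: 0.0496
```

```bash
python3 - <<'E'
from h import *
s=observe(); print(s["time_s"],s["ee_pos"],s["eef_rot"],s["qpos"],s["ft_force"])
c=cal("wrist");np.savez("w5.npz",K=c[0],T=c[1]);a=capture("wrist"); save("w","w5",a)
for t in ("mark","pointer","handle"): print(t,[(np.round(d["position"]),round(d["score"],2)) for d in search_frame("wrist",t)[:2]])
b=np.array([.506,.197]);be=-.193
H=b+.075*np.array([np.cos(be),np.sin(be)])
def bp(x,y,z): return np.array([H[0]+x*np.cos(be)-y*np.sin(be),H[1]+x*np.sin(be)+y*np.cos(be),z])
for th in (.35,.5,.62,.7): print(th,proj("wrist",bp(-.1*np.cos(th),-.078,.074+.1*np.sin(th)),c))
print("ptr",proj("wrist",bp(-.1,-.078,.074),c))
m=proj("wrist",bp(-.08,-.07,.1),c); print(m)
u,v=int(np.clip(m[0]-70,0,500)),int(np.clip(m[1]-60,0,280)); print(u,v)
A=cv2.imread("pics/w5.png")[v:v+120,u:u+140]; cv2.imwrite("pics/w5c.png",cv2.resize(A,(700,600),interpolation=cv2.INTER_CUBIC))
E
```

```text
13.1 [0.475  0.0039 0.3005] [ 3.1307 -0.0146  0.6142] [ 0.2818  0.2042 -0.451   2.075   0.1205  0.868  -1.1942] [ 0.3563  0.7406 -0.8969]
mark [(array([228., 107.]), 0.69), (array([198.,  52.]), 0.27)]
pointer [(array([194.,  51.]), 0.66)]
handle []
0.35 [230.215  111.5253]
0.5 [230.3535 107.4225]
0.62 [231.6135 102.867 ]
0.7 [233.0714  99.1798]
ptr [235.0234 114.9182]
[235.2126  97.2913]
165 37
```

View pics/w5c.png

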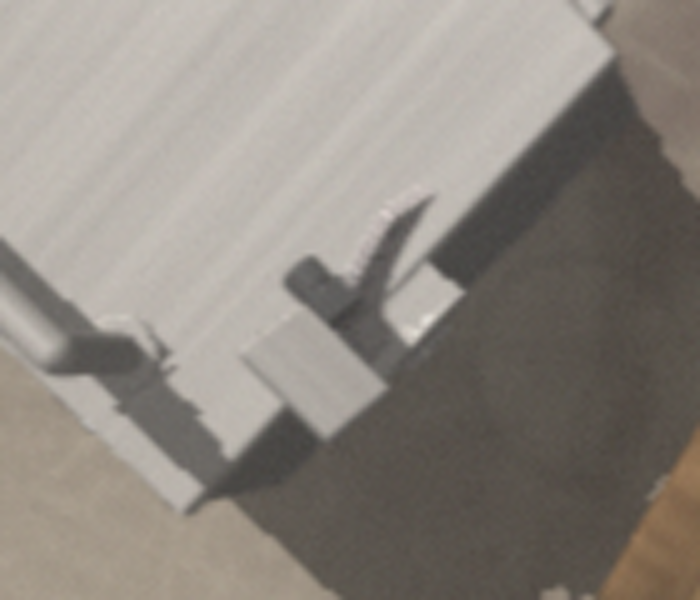

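The flag is the rectangle (245,355)–(300,305)–(385,385)–(328,440) in the crop, with the dark clip at (320,285). The middle of its inner edge is at about (343,345). I triangulate that against the first wrist view.

```bash
cat >> h.py <<'E'
def ld(n):
    z=np.load(n+".npz"); return z["K"],z["T"]
def tri(L):
    A=np.zeros((3,3));b=np.zeros(3)
    for c,uv in L:
        o,d=ray("",uv,c); M=np.eye(3)-np.outer(d,d); A+=M;b+=M@o
    return np.linalg.solve(A,b)
b0=np.array([.506,.197]);be=-.193
H=b0+.075*np.array([np.cos(be),np.sin(be)])
def bp(x,y,z): return np.array([H[0]+x*np.cos(be)-y*np.sin(be),H[1]+x*np.sin(be)+y*np.cos(be),z])
def tb(P):
    d=P[:2]-H; return np.array([d[0]*np.cos(be)+d[1]*np.sin(be),-d[0]*np.sin(be)+d[1]*np.cos(be),P[2]-.074])
E
python3 - <<'E'
from h import *
c1,c5=ld("w1"),ld("w5")
w1=lambda u,v:(c1,(225+u/5,95+v/5)); w5=lambda u,v:(c5,(165+u/5,37+v/5))
for n,a,b in [("inL",(567,402),(300,305)),("inR",(658,400),(385,385)),("outL",(567,465),(245,355)),("outR",(660,463),(328,440)),("barR",(445,555),(60,350)),("lidNR",(548,578),(190,512)),("lidFR",(558,75),(612,55))]:
    P=tri([w1(*a),w5(*b)]); q=tb(P); print(n,P,q,"r",np.hypot(q[0],q[2]),"th",np.arctan2(q[2],-q[0]))
bc=bp(-.132,-.010,.116); print("bar grip",bc)
go([((bc[0],bc[1],.22),(np.pi,0,be+np.pi/2))],cap=45)
E
```

```text
inL [0.4857 0.1279 0.1387] [-0.0817 -0.0717  0.0647] r 0.10416517162225523 th 0.6698701272169241
inR [0.483  0.105  0.1439] [-0.08   -0.0947  0.0699] r 0.10621393199322061 th 0.7183675239476603
outL [0.4713 0.1308 0.1444] [-0.0963 -0.0717  0.0704] r 0.11927284272814716 th 0.6310463885747968
outR [0.4683 0.1076 0.1501] [-0.0949 -0.0949  0.0761] r 0.12158813409164457 th 0.6757465435738198
barR [0.4464 0.1686 0.1243] [-0.128  -0.0393  0.0503] r 0.13754901274875506 th 0.3744738267818055
lidNR [0.4175 0.1425 0.0765] [-0.1514 -0.0705  0.0025] r 0.1514134504698459 th 0.016710458745061826
lidFR [0.5658 0.1127 0.0807] [-0.0001 -0.0713  0.0067] r 0.006719205888186111 th 1.5514387867587753
bar grip [0.4481 0.1981 0.116 ]
{'tx': 17.7, 'ty': -35.2, 'tz': 16.0, 'wx': 0.2, 'wy': -0.1, 'wz': -8.8}
{'tx': 22.8, 'ty': -32.0, 'tz': 16.0, 'wx': 0.2, 'wy': -0.1, 'wz': -8.8}
{'tx': 27.5, 'ty': -28.1, 'tz': 16.1, 'wx': 0.2, 'wy': -0.1, 'wz': -8.8}
{'tx': 31.5, 'ty': -23.5, 'tz': 16.1, 'wx': 0.2, 'wy': -0.1, 'wz': -8.8}
{'tx': 34.7, 'ty': -18.4, 'tz': 16.1, 'wx': 0.2, 'wy': -0.1, 'wz': -8.8}
```

The box model fits: hinge and lid corners agree within 3 mm. The index comes out near 0.65 rad. Now on to the bar.

Call:
move_arm:
  series:
    - {"tx": 18,"ty": -35,"tz": 10,"wx": 0.2,"wy": 0,"wz": -8.8}
    - {"tx": 23,"ty": -32,"tz": 10,"wx": 0.2,"wy": 0,"wz": -8.8}
    - {"tx": 28,"ty": -28,"tz": 10,"wx": 0.2,"wy": 0,"wz": -8.8}
    - {"tx": 32,"ty": -24,"tz": 16,"wx": 0.1,"wy": 0,"wz": -8.8}
    - {"tx": 35,"ty": -18,"tz": 16,"wx": 0,"wy": 0,"wz": -8.8}
    - {"tx": 0,"ty": 0,"tz": 0,"wx": 0,"wy": 0,"wz": 0}
    - {"tx": 0,"ty": 0,"tz": 0,"wx": 0,"wy": 0,"wz": 0}

```text
time_s: 14.18
ee_pos: [0.4524, 0.1964, 0.2363]
eef_rot: [3.133, -0.007, 1.385]
ft_force: [-0.4, 1.5, -0.1]
gripper_width: 0.05
```

```bash
python3 - <<'E'
from h import *
from scipy.optimize import minimize_scalar
c1,c5=ld("w1"),ld("w5")
w1=lambda u,v:(c1,np.array((225+u/5,95+v/5))); w5=lambda u,v:(c5,np.array((165+u/5,37+v/5)))
pts=[(.1,-.0715,w1(567,402),w5(300,305)),(.1,-.0955,w1(658,400),w5(385,385)),(.118,-.0715,w1(567,465),w5(245,355)),(.118,-.0955,w1(660,463),w5(328,440))]
def cost(t,k=(2,3)):
    e=0
    for r,y,*os in pts:
        for o in [os[i-2] for i in k]:
            P=bp(-r*np.cos(t)+.0025*np.sin(t),y,.074+r*np.sin(t)+.0025*np.cos(t)); e+=sum((proj("",P,o[0])-o[1])**2)
    return e
for k in ((2,3),(2,),(3,)):
    m=minimize_scalar(lambda t:cost(t,k),bounds=(.2,.9),method="bounded"); print(k,m.x,m.fun)
s=observe(); print(s["time_s"],s["ee_pos"],s["eef_rot"],s["qpos"],s["ft_force"])
c=cal("wrist");np.savez("w6.npz",K=c[0],T=c[1]);a=capture("wrist"); save("w","w6",a)
print([(np.round(d["position"]),round(d["score"],2)) for d in search_frame("wrist","handle")[:2]])
print("pred bar ends",proj("",bp(-.132,.036,.116),c),proj("",bp(-.132,-.036,.116),c))
go([((.4481,.1981,.15),(np.pi,0,be+np.pi/2))],cap=45)
E
```

```text
(2, 3) 0.5895485660880813 20.353913954306513
(2,) 0.562169704524612 1.7301974076037452
(3,) 0.6013020901791324 14.64168238302639
14.175 [0.4524 0.1964 0.2363] [ 3.1328 -0.0074  1.3848] [ 0.017   0.3497 -0.6511  2.103   0.305   0.7681 -1.0104] [-0.4471  1.4791 -0.0895]
[(array([375., 161.]), 0.6), (array([363., 268.]), 0.23)]
pred bar ends [317.1277 135.4229] [316.9455 211.0785]
{'tx': 0.1, 'ty': -2.7, 'tz': 43.3, 'wx': 0.3, 'wy': -0.2, 'wz': 0.2}
{'tx': 0.3, 'ty': -2.5, 'tz': 43.3, 'wx': 0.3, 'wy': -0.2, 'wz': 0.2}
```

View pics/w6.png

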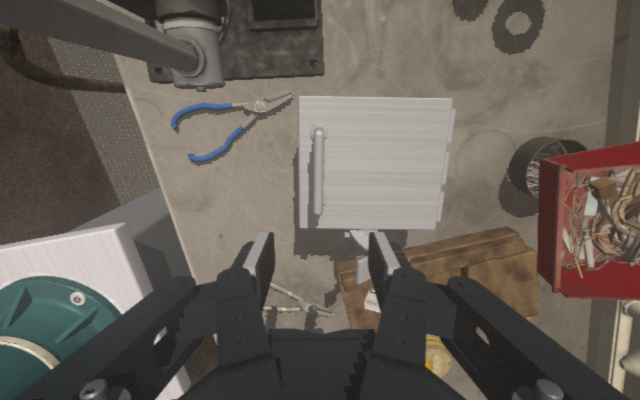

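The bar is at column 319, rows 128–213, centred between the fingers and within 2 px of the prediction. The press lever at (190,50) is well off. Descending.

Call:
move_arm:
  series:
    - {"tx": 0,"ty": -3,"tz": 30,"wx": 0.3,"wy": -0.2,"wz": 0.2}
    - {"tx": 0,"ty": -2,"tz": 30,"wx": 0.2,"wy": -0.2,"wz": 0}
    - {"tx": 0,"ty": 0,"tz": 26,"wx": 0,"wy": 0,"wz": 0}
    - {"tx": 0,"ty": 0,"tz": 0,"wx": 0,"wy": 0,"wz": 0}
    - {"tx": 0,"ty": 0,"tz": 0,"wx": 0,"wy": 0,"wz": 0}

```text
time_s: 14.9
ee_pos: [0.4533, 0.1918, 0.1516]
eef_rot: [3.133, -0.001, 1.365]
ft_force: [-0.2, -0.0, 1.5]
gripper_width: 0.05
```

```bash
python3 - <<'E'
from h import *
s=observe(); print(s["time_s"],s["ee_pos"],s["eef_rot"],s["ft_force"])
go([((.449,.1981,.097),(np.pi,0,be+np.pi/2))],cap=30)
E
```

```text
14.9 [0.4533 0.1918 0.1516] [ 3.1329 -0.0008  1.3655] [-0.176  -0.0355  1.4827]
{'tx': 2.6, 'ty': -3.0, 'tz': 27.3, 'wx': 0.2, 'wz': -0.4}
{'tx': 2.7, 'ty': -2.9, 'tz': 27.3, 'wx': 0.2, 'wz': -0.4}
```

Call:
move_arm:
  series:
    - {"tx": 2.5,"ty": -3,"tz": 22,"wx": 0.2,"wy": 0,"wz": -0.4}
    - {"tx": 2.5,"ty": -3,"tz": 22,"wx": 0.2,"wy": 0,"wz": -0.4}
    - {"tx": 0,"ty": 0,"tz": 7,"wx": 0,"wy": 0,"wz": 0}
    - {"tx": 0,"ty": 0,"tz": 0,"wx": 0,"wy": 0,"wz": 0}
    - {"tx": 0,"ty": 0,"tz": 0,"wx": 0,"wy": 0,"wz": 0}

```text
time_s: 15.52
ee_pos: [0.4544, 0.1985, 0.1055]
eef_rot: [3.129, -0.007, 1.375]
ft_force: [-0.2, 0.5, -0.0]
gripper_width: 0.0501
```

```bash
python3 - <<'E'
from h import *
s=observe(); print(s["time_s"],s["ee_pos"],s["eef_rot"],s["ft_force"])
go([((.449,.1981,.097),(np.pi,0,be+np.pi/2))],cap=30)
E
```

```text
15.525 [0.4544 0.1985 0.1055] [ 3.1288 -0.007   1.3746] [-0.2001  0.5173 -0.012 ]
{'tx': -1.5, 'ty': -5.3, 'tz': 8.5, 'wx': 0.7, 'wy': -0.4, 'wz': -0.2}
```

Call:
move_arm:
  series:
    - {"tx": -1,"ty": -5,"tz": 6,"wx": 0.7,"wy": -0.4,"wz": 0}
    - {"tx": 0,"ty": -1,"tz": 4,"wx": 0,"wy": 0,"wz": 0}
    - {"tx": 0,"ty": 0,"tz": 0,"wx": 0,"wy": 0,"wz": 0}

```text
time_s: 15.9
ee_pos: [0.4488, 0.1988, 0.096]
eef_rot: [3.14, -0.001, 1.374]
ft_force: [-0.3, -0.3, 0.1]
gripper_width: 0.0499
```

Call:
move_arm:
  series:
    - {"tx": 0,"ty": 0,"tz": 0,"wx": 0,"wy": 0,"wz": 0}
    - {"tx": 0,"ty": 0,"tz": 0,"wx": 0,"wy": 0,"wz": 0}
    - {"tx": 0,"ty": 0,"tz": 0,"wx": 0,"wy": 0,"wz": 0}
    - {"tx": 0,"ty": 0,"tz": 0,"wx": 0,"wy": 0,"wz": 0}
    - {"tx": 0,"ty": 0,"tz": 0,"wx": 0,"wy": 0,"wz": 0}
    - {"tx": 0,"ty": 0,"tz": 0,"wx": 0,"wy": 0,"wz": 0}
  hand: 0
  newtons: 60

```text
time_s: 16.65
ee_pos: [0.4508, 0.1986, 0.0962]
eef_rot: [3.138, -0.002, 1.372]
ft_force: [1.7, -0.6, -1.6]
gripper_width: 0.0083
```

```bash
python3 - <<'E'
from h import *
s=observe(); p=np.array(s["ee_pos"]); print(s["time_s"],p,s["eef_rot"],s["ft_force"],s["gripper_width"])
r=R.from_euler("xyz",s["eef_rot"]); g=p+r.apply([0,0,-.019]); q=tb(g); print("grasp in box",q,np.hypot(q[0],q[2]),np.arctan2(q[2],-q[0])-np.arctan2(42,132))
E
```

```text
16.65 [0.4508 0.1986 0.0962] [ 3.1377 -0.0016  1.372 ] [ 1.7033 -0.5557 -1.5748] 0.008263714062287573
grasp in box [-0.1296 -0.0091  0.0412] 0.13593032648136194 -0.00047417626659590484
```

The bar is gripped, and the forward model reads lid ≈ 0.00 with handle radius 136 mm, matching the 138 mm nominal. Computing the lifting arc.

```bash
python3 - <<'E'
import numpy as np
f=.308;r=.137
for a,b in zip(np.arange(0,.6,.06),np.arange(.06,.66,.06)):
    print(round(b,2),"ty",round(1e3*r*(np.cos(f+a)-np.cos(f+b)),1),"tz",round(-1e3*r*(np.sin(f+b)-np.sin(f+a)),1))
E
```

```text
0.06 ty 2.7 tz -7.8
0.12 ty 3.2 tz -7.6
0.18 ty 3.6 tz -7.4
0.24 ty 4.1 tz -7.1
0.3 ty 4.5 tz -6.9
0.36 ty 4.9 tz -6.6
0.42 ty 5.3 tz -6.3
0.48 ty 5.7 tz -6.0
0.54 ty 6.0 tz -5.6
0.6 ty 6.3 tz -5.2
```

Call:
move_arm:
  series:
    - {"tx": 0,"ty": 2.7,"tz": -7.8,"wx": 0,"wy": 0,"wz": 0}
    - {"tx": 0,"ty": 3.2,"tz": -7.6,"wx": 0,"wy": 0,"wz": 0}
    - {"tx": 0,"ty": 3.6,"tz": -7.4,"wx": 0,"wy": 0,"wz": 0}
    - {"tx": 0,"ty": 4.1,"tz": -7.1,"wx": 0,"wy": 0,"wz": 0}
    - {"tx": 0,"ty": 0,"tz": 0,"wx": 0,"wy": 0,"wz": 0}

```text
time_s: 17.27
ee_pos: [0.4634, 0.196, 0.1261]
eef_rot: [3.142, -0.003, 1.372]
ft_force: [3.7, 1.4, -11.0]
gripper_width: 0.0076
```

```bash
cat >> h.py <<'E'
def lid():
    s=observe(); p=np.array(s["ee_pos"]); r=R.from_euler("xyz",s["eef_rot"]); g=p+r.apply([0,0,-.019]); q=tb(g)
    th=np.arctan2(q[2],-q[0])-.308; ph=th+.308
    print(s["time_s"],p,s["eef_rot"],"F",s["ft_force"],s["gripper_width"],"q",q,"r",np.hypot(q[0],q[2]),"th",th); return th
E
python3 -c "from h import *; lid()"
```

```text
17.275 [0.4634 0.196  0.1261] [ 3.1416 -0.0028  1.3724] F [  3.6537   1.3696 -10.9926] 0.0075643405517968245 q [-0.1167 -0.0093  0.0711] r 0.13661658016087017 th 0.23935955283508464
```

The lid is following at about 0.24 rad, against an 11 N spring. Continuing with a firmer grip.

Call:
move_arm:
  series:
    - {"tx": 0,"ty": 4.5,"tz": -6.9,"wx": 0,"wy": 0,"wz": 0}
    - {"tx": 0,"ty": 4.9,"tz": -6.6,"wx": 0,"wy": 0,"wz": 0}
    - {"tx": 0,"ty": 5.3,"tz": -6.3,"wx": 0,"wy": 0,"wz": 0}
    - {"tx": 0,"ty": 5.7,"tz": -6,"wx": 0,"wy": 0,"wz": 0}
    - {"tx": 0,"ty": 0,"tz": 0,"wx": 0,"wy": 0,"wz": 0}
    - {"tx": 0,"ty": 0,"tz": 0,"wx": 0,"wy": 0,"wz": 0}
  newtons: 80

```text
time_s: 18.02
ee_pos: [0.4817, 0.1922, 0.1518]
eef_rot: [-3.136, -0.003, 1.373]
ft_force: [2.8, 3.7, -15.9]
gripper_width: 0.0071
```

```bash
python3 - <<'E'
from h import *
lid()
a=capture("scene"); save("s","s2",a); c=cal("scene")
for th in (.5,.6): print(th,proj("",bp(-.1*np.cos(th),-.078,.074+.1*np.sin(th)),c))
w=capture("wrist"); save("w","w7",w); cw=cal("wrist"); np.savez("w7.npz",K=cw[0],T=cw[1])
for th in (.5,.6): print(th,proj("",bp(-.1*np.cos(th),-.078,.074+.1*np.sin(th)),cw))
for t in ("mark","pointer"):
  for n in ("scene","wrist"): print(n,t,[(np.round(d["position"]),round(d["score"],2)) for d in search_frame(n,t)[:2]])
A=cv2.imread("pics/s2.png")[145:225,240:320]; W=cv2.imread("pics/w7.png")
C=np.zeros((400,800,3),np.uint8); C[:,:400]=cv2.resize(A,(400,400),interpolation=cv2.INTER_CUBIC)
m=proj("",bp(-.08,-.078,.13),cw); u=int(np.clip(m[0]-60,0,520));v=int(np.clip(m[1]-60,0,280)); print(u,v)
C[:,400:]=cv2.resize(W[v:v+120,u:u+120],(400,400),interpolation=cv2.INTER_CUBIC); cv2.imwrite("pics/m2.png",C)
E
```

```text
18.025 [0.4817 0.1922 0.1518] [-3.1364 -0.0032  1.3735] F [  2.788    3.7378 -15.9329] 0.00706960775981696 q [-0.0978 -0.0095  0.0968] r 0.1376566106492002 th 0.47216452275984383
0.5 [277.7704 186.8638]
0.6 [279.577  184.0936]
0.5 [338.7026 312.2487]
0.6 [347.0654 320.7943]
scene mark [(array([280., 185.]), 0.58), (array([390., 330.]), 0.46)]
wrist mark []
scene pointer [(array([278., 174.]), 0.61)]
wrist pointer [(array([355., 171.]), 0.88)]
290 260
```

View pics/m2.png

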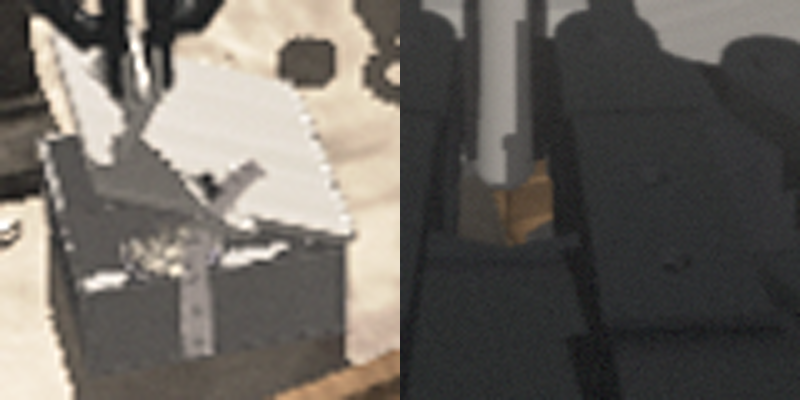

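The crop shows the lid opened with the quadrant strip at (200,300) to (250,170) and the dark clip at (210,185), still above the lid edge. The wrist view is blocked there. I refine the index angle with a joint fit of the box pose and the flag corners over the two good wrist views.

```bash
python3 - <<'E'
from h import *
from scipy.optimize import least_squares
c1,c5=ld("w1"),ld("w5")
obs1={"FL":(65,72),"FR":(558,75),"NL":(98,578),"NR":(548,578),"bR":(446,555),"bL":(168,555),"iL":(567,402),"iR":(658,400),"oL":(567,465),"oR":(660,463)}
obs5={"FR":(612,55),"NR":(190,512),"bR":(62,352),"iL":(300,305),"iR":(385,385),"oL":(245,355),"oR":(328,440)}
def res(x,thick):
    dx,dy,dyaw,t,y0,zL=x[:6]; out=[]
    b=be+dyaw; h=np.array([.506+dx,.197+dy])+.075*np.array([np.cos(b),np.sin(b)])
    W=lambda p:np.array([h[0]+p[0]*np.cos(b)-p[1]*np.sin(b),h[1]+p[0]*np.sin(b)+p[1]*np.cos(b),.074+p[2]])
    F=lambda r,y:(-r*np.cos(t)+thick*np.sin(t),y,r*np.sin(t)+thick*np.cos(t))
    M={"FL":(zL,.07,.006),"FR":(zL,-.07,.006),"NL":(zL-.15,.07,.006),"NR":(zL-.15,-.07,.006),"bR":(-.132,-.036,.0445),"bL":(-.132,.036,.0445),
       "iL":F(.1,y0),"iR":F(.1,y0-.024),"oL":F(.118,y0),"oR":F(.118,y0-.024)}
    for k,(c,o,u0,v0) in enumerate([(c1,obs1,225,95),(c5,obs5,165,37)]):
        off=x[6+2*k:8+2*k]
        for n,(u,v) in o.items(): out+=list(proj("",W(M[n]),c)+off-np.array([u0+u/5,v0+v/5]))
    out+=list(x[6:10]/2)+[dx/.003,dy/.003,dyaw/.02,zL/.003]
    return out
for th in (0,.0025):
    for swap in (0,):
        r=least_squares(res,[0,0,0,.6,-.0715,0,0,0,0,0],args=(th,),x_scale=[.003,.003,.02,.1,.003,.003,1,1,1,1])
        s=np.sqrt(np.diag(np.linalg.inv(r.jac.T@r.jac))); print(th,r.x,"cost",r.cost,"sd th",s[3])
E
```

```text
0 [ 0.0009 -0.0014 -0.0055  0.587  -0.0695 -0.0008  0.3128  0.4426 -0.0694
 -0.639 ] cost 15.381943308261508 sd th 0.019415811756420834
0.0025 [ 0.001  -0.0014 -0.0055  0.5645 -0.0695 -0.0008  0.311   0.442  -0.0656
 -0.6359] cost 15.436611840593095 sd th 0.019402698603343784
```

Call:
move_arm:
  series:
    - {"tx": 0,"ty": 6,"tz": -5.8,"wx": -0.2,"wy": 0,"wz": 0}
    - {"tx": 0,"ty": 6.2,"tz": -5.2,"wx": -0.1,"wy": 0,"wz": 0}
    - {"tx": 0,"ty": 0,"tz": 0,"wx": 0,"wy": 0,"wz": 0}
    - {"tx": 0,"ty": 0,"tz": 0,"wx": 0,"wy": 0,"wz": 0}
    - {"tx": 0,"ty": 0,"tz": 0,"wx": 0,"wy": 0,"wz": 0}

```text
time_s: 18.95
ee_pos: [0.4923, 0.19, 0.1626]
eef_rot: [-3.139, -0.002, 1.375]
ft_force: [1.0, 3.9, -14.8]
gripper_width: 0.0072
```

```bash
python3 - <<'E'
from h import *
th=lid()
a=capture("scene"); save("s","s3",a); c=cal("scene")
for t in ("mark","pointer","jar"): print(t,[(np.round(d["position"]),round(d["score"],2)) for d in search_frame("scene",t)[:2]])
print("jar pred",proj("",(.4945,-.212,.02),c))
a=cv2.imread("pics/s3.png"); u,v,k=250,160,8
C=cv2.resize(a[v:v+70,u:u+50],(400,560),interpolation=cv2.INTER_CUBIC); D=C.copy()
def P(t,r,y): return tuple(np.int32((proj("",bp(-r*np.cos(t),y,.074+r*np.sin(t)),c)-[u,v]+.5)*k))
for t,col in ((.5,(255,0,0)),(.59,(0,200,0)),(.68,(0,0,255))):
    cv2.polylines(D,[np.array([P(t,.1,-.0715),P(t,.1,-.0955),P(t,.118,-.0955),P(t,.118,-.0715)])],True,col,1)
cv2.drawMarker(D,P(th,.1,-.0835),(255,0,255),0,12); cv2.imwrite("pics/fin.png",np.hstack([C,D]))
E
```

```text
18.95 [0.4923 0.19   0.1626] [-3.1392 -0.0022  1.3748] F [  1.0373   3.9435 -14.793 ] 0.007171067280935408 q [-0.0871 -0.0096  0.1076] r 0.13846822434787456 th 0.5825151498261008
mark [(array([283., 170.]), 0.7)]
pointer [(array([282., 174.]), 0.77)]
jar [(array([341., 302.]), 0.58)]
jar pred [342.736  300.3155]
```

View pics/fin.png

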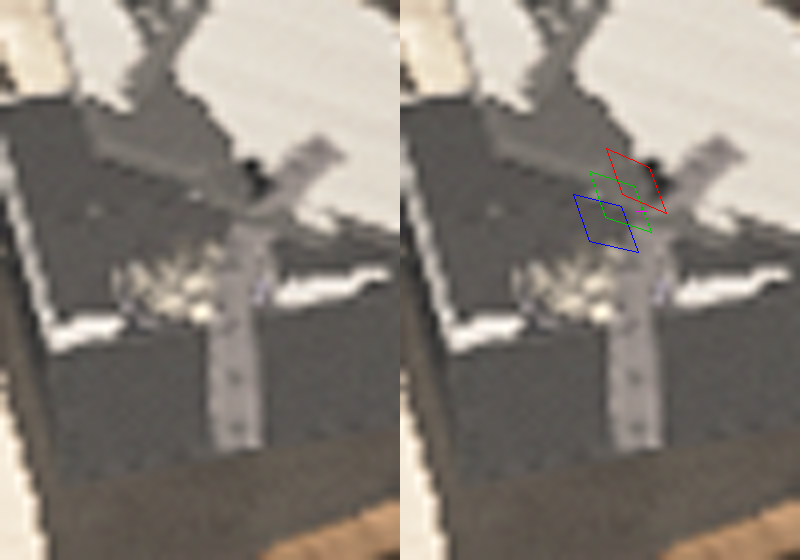

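The last picture shows the rim strip with the dark clip at (253,180) and the modelled pointer cross right by it. The clip lies between the green (0.59) and red (0.68) flag outlines. I check that with a clip triangulation, scene against the near wrist view.

```bash
python3 - <<'E'
from h import *
cs=cal("scene"); c5=ld("w5"); c1=ld("w1")
a=cv2.imread("pics/s3.png",0).astype(int)
print(a[176:192,274:292])
for uv5 in ((227.5,92),(229.4,95),(234,100)):
    P=tri([(cs,(281.6,182.5)),(c5,uv5)]); q=tb(P); o,d=ray("",uv5,c5); 
    print(uv5,P,q,"r",np.hypot(q[0],q[2]),"th",np.arctan2(q[2],-q[0]),"reproj",proj("",P,cs),proj("",P,c5))
# scene calibration check: known lid corner / box front bottom; bar-independent: strip bottom etc.
for n,p in (("boxNR top",(-.15,-.07,-.004)),("boxNL top",(-.15,.07,-.004)),("box NR bottom",(-.15,-.07,-.074))): print(n,(proj("",bp(p[0],p[1],.074+p[2]),cs)-[250,160])*8)
for t in (.0,.2,.4,.5,.6,.7,.8,.9,1.0,1.2): print(t,[np.round((proj("",bp(-r*np.cos(t),-.074,.074+r*np.sin(t)),cs)-[250,160]+.5)*8) for r in (.085,.1)])
E
```

```text
[[105 105 101  99 172 219 223 219 219 219 219 219 220 222 218 200 206 219]
 [103 106 104 100  95 189 223 222 221 220 221 222 213 210 184 148 159 201]
 [104 104 103 106  99 193 222 218 221 221 221 215 189 159 137 121 129 159]
 [108 107 106 106 103 176 188 168 194 218 220 186 169 156 142 133 134 143]
 [111 117 107 114 107 112  84  38 115 197 203 164 126 126 142 142 147 174]
 [124 119 107 104 100 101  79  50 100 169 159 139 134 126 134 149 172 210]
 [110 109 110 104 104 100  95  68  46  76 115 137 144 142 151 182 213 219]
 [111 107 112 108 101 102 109  81  50  72 103 133 143 145 180 216 221 219]
 [142 114 110 117 109 105 105  79  71 109 139 149 149 163 205 225 224 223]
 [ 86  87 107 115 114 118 109 103 120 141 139 139 155 186 201 220 215 210]
 [ 90  89  90  85  94 111 116 134 135 130 120 113 142 207 218 205 186 164]
 [ 90  88  88  86  90 106 107 109 107 108 111 114 106 179 210 217 227 175]
 [ 92  89  93  88  97 139 137 129 124 123 118 112 114 113 130 169 201 188]
 [ 93  90  93  84 111 135 144 146 145 146 122 103 107 109 114 113 117 128]
 [ 90 108 131 105 113 124 135 142 151 124  87  78 
[... 418 characters left out ...]
489  0.1204 0.1351] [-0.077  -0.0785  0.0611] r 0.09831897328230202 th 0.6712111159813162 reproj [281.6043 182.5012] [233.989  100.0039]
boxNR top [ 43.0822 347.1472]
boxNL top [-31.5437  92.3763]
box NR bottom [ 56.9729 493.2974]
0.0 [array([237., 316.]), array([194., 324.])]
0.2 [array([240., 278.]), array([197., 279.])]
0.4 [array([253., 240.]), array([212., 234.])]
0.5 [array([263., 221.]), array([223., 211.])]
0.6 [array([275., 202.]), array([238., 189.])]
0.7 [array([290., 184.]), array([255., 168.])]
0.8 [array([306., 167.]), array([274., 147.])]
0.9 [array([324., 151.]), array([296., 128.])]
1.0 [array([344., 136.]), array([320., 110.])]
1.2 [array([389., 110.]), array([372.,  80.])]
```

The clip gives 0.60–0.65, the joint fit 0.57–0.59 and the triangulation 0.63–0.72. I nudge the lid from 0.583 to about 0.61, mid-range and well inside the 0.09 rad tolerance.

Call:
move_arm:
  series:
    - {"tx": 0,"ty": 3.3,"tz": -2.6,"wx": 0,"wy": 0,"wz": 0}
    - {"tx": 0,"ty": 0,"tz": 0,"wx": 0,"wy": 0,"wz": 0}
    - {"tx": 0,"ty": 0,"tz": 0,"wx": 0,"wy": 0,"wz": 0}
    - {"tx": 0,"ty": 0,"tz": 0,"wx": 0,"wy": 0,"wz": 0}
    - {"tx": 0,"ty": 0,"tz": 0,"wx": 0,"wy": 0,"wz": 0}
    - {"tx": 0,"ty": 0,"tz": 0,"wx": 0,"wy": 0,"wz": 0}
    - {"tx": 0,"ty": 0,"tz": 0,"wx": 0,"wy": 0,"wz": 0}
    - {"tx": 0,"ty": 0,"tz": 0,"wx": 0,"wy": 0,"wz": 0}

```text
time_s: 20.15
ee_pos: [0.4948, 0.1895, 0.1649]
eef_rot: [-3.137, -0.002, 1.375]
ft_force: [1.8, 3.8, -14.7]
gripper_width: 0.0075
```

```bash
python3 - <<'E'
from h import *
lid(); print(np.array(observe()["dq"])); capture("top")
for t in ("jar","tin_large","tin_small","cutters"):
    print(t,[(d["position"],round(d["score"],2),atz("top",d["position"],.02)) for d in search_frame("top",t)[:1]])
lid()
E
```

```text
20.15 [0.4948 0.1895 0.1649] [-3.1374 -0.002   1.375 ] F [  1.7724   3.7644 -14.7462] 0.007533156009347464 q [-0.0845 -0.0096  0.1099] r 0.13859625514963525 th 0.6071253741036597
[-0.0002  0.0001 -0.0017 -0.0012 -0.0004  0.0008 -0.0002]
jar [([391.5, 217.0], 0.57, array([ 0.4931, -0.207 ,  0.02  ]))]
tin_large [([365.4, 195.3], 0.88, array([ 0.5556, -0.1305,  0.02  ]))]
tin_small [([437.2, 232.9], 0.85, array([ 0.4494, -0.3396,  0.02  ]))]
cutters [([392.8, 217.2], 0.47, array([ 0.4926, -0.2108,  0.02  ]))]
20.4 [0.4948 0.1894 0.1648] [-3.1374 -0.0019  1.3749] F [  0.6214   4.4396 -16.1076] 0.0070891731115568235 q [-0.0845 -0.0096  0.1098] r 0.13856348217643358 th 0.6071733903367269
```

The lid is steady at about 0.607 rad, still held against the spring. The jar and tins are where they should be. Handing in.

```bash
python3 -c "
from rig import *
print(job_done())"
```

```text
the job is handed in; nothing more can be done
None
```

I stood the jar on the bare worktop right of the wooden rest and handed in with the gripper still holding the lid at about 0.607 rad. The lid alignment rests on measurement rather than a clear view: the flag could not be seen well enough at the end to confirm the pointer visually.

**Jar:** it was let go upright at about (0.494, -0.21). The last top picture still found it there. A wrist picture taken after release showed it upright, with the tins and nippers undisturbed.

**Lid:** it was steady, with a wrist force of about 15 N and joint speeds near zero.

**Checks that disagreed or failed:**
- **Index setting:** a joint fit gave 0.57–0.59 rad, the clip's position 0.60–0.67, and the flag corners 0.63–0.72. I aimed for 0.61. The 9 mm tolerance is about ±0.09 rad, so only the top of the flag-corner range falls outside it.
- **Tins:** in the last top picture the networks placed them 10–13 mm from my first hand-read positions. I put that down to the network's offset, because the arm never came near them.
- **Nippers:** they were not found in that last picture; the network reported the jar instead.

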